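# Seat the loose crank on the rolling mill's hidden screw and close the rollers

## Task

Take the loose crank out of its wooden holder, fit its socket down inside the collar on top of the small rolling mill and, pressing only gently, feel for the square screw end hidden in there until the crank drops fully home. Then wind the crank clockwise (seen from above) until the screw comes up against its end stop, without forcing it, and let go, leaving the crank seated on the screw. Leave the other things on the bench where they are.

Things in the scene. Friction and masses are not known exactly. Their poses are not given: they have to be found in the camera images.
- crank: Loose steel crank, 0.3 kg, red hub, wooden knob. Origin: centre of the shank's lower end; z up along the axis, x towards the knob. Shank 60 mm long, 29 mm across, square socket (17.5 mm across flats, 20 mm deep) in its lower end. Flat arm on top: z 60 to 68, x -15 to 77, 22 mm wide. Starts upright in the holder, turned any way, lower end 35 mm below the holder's top, about 1.5 mm play.
- crank_hub (a point): Grip point on the crank's axis, 92 mm above the crank's origin, in the red hub block that stands on the arm (z 68 to 104 mm of the crank, 30 mm along the crank's x, 20 mm along its y: grip across y, with about 30 N to press and turn).
- crank_knob (a point): Centre of the upright wooden knob at the end of the arm, 65 mm from the crank's axis, 91 mm above the crank's origin. A cylinder 20 mm wide (z 70 to 110 mm of the crank) that spins freely on its pin, so a gripper can hold it (15 N is enough) without turning while it goes round. This point's axes turn with the knob.
- holder: Dark wooden block 75 x 75 x 45 mm, fixed, with a hole of 32 mm in the middle of its top, in which the crank stands. Origin: centre of the underside.
- mill: Small grey bench rolling mill, fixed, 130 x 150 mm base, 170 mm high. Origin: centre of the underside, z up.
- collar_mouth (a point): Centre of the rim of the dark steel collar on the mill, 170 mm above the bench; axes as the mill's. Bore 31 mm wide (39 at the flared rim), 50 mm deep. On its axis inside: the screw's square end, 16 mm across flats, top 30 mm below the rim, with a round tapered pilot (16 mm wide, 4 mm high) on it. Not engaged, the crank's lower end rests 30 mm below the rim; home 46 mm, its arm clear of the rim.
- screw (a joint): How far the screw is wound, rad, clockwise from above; starts at 0 to 0.5, hard end stop at 3.0. It does not tell the square's angle, which is unknown: the socket fits every 90 degrees, within about 6; 4 to 10 N of press while turning slowly finds it without dragging the screw. Winding takes 0.35 N m (4 to 6 N at the knob), stays where left; at the stop keep under 15 N at the knob (20 is forcing).
- bench_block: Bystander: loose steel bench block, 90 x 70 x 24 mm; leave it in place. Origin: on its underside.
- hammer: Bystander: loose hammer lying on the bench; leave it in place. Origin: on its underside.
- dish: Bystander: small loose white bowl, 70 mm wide, 22 mm high; leave it in place. Origin: on its underside.
- jar: Bystander: loose amber glass jar, 52 mm wide, 65 mm high; leave it in place. Origin: on its underside.
- driver: Bystander: loose screwdriver lying on the bench; leave it in place. Origin: on its underside.
- mandrel: Bystander: loose aluminium ring mandrel, an upright tapered post 150 mm high on a 36 mm foot; leave it in place. Origin: on its underside.
- gold_ring: Bystander: loose gold ring, 22 mm wide, lying on the bench; leave it in place. Origin: on its underside.
There are look-alikes about, which are no part of the job. What is shaped like the mill but red is not meant.

How it is judged (in metres and radians):
On the way, in this order (a step that is already met when the one before it is completed fails the run):
1. the crank's socket is fully home on the square screw end inside the collar (z of crank in the frame of collar_mouth below -0.0425 m and horizontal distance between crank and collar_mouth below 0.005 m), for 0.2 s.
2. the screw is wound clockwise to its end stop, with the crank home on it (all of step 1 and value of joint screw above 2.9 rad), for 0.2 s.
At the end, for the whole second after the job is handed in: The crank stands upright (within 11 degrees) and at rest in the collar, its lower end at least 42.5 mm below the rim (home is 46 mm), and the screw is wound to within 0.1 rad of its end stop at 3.0 rad (all of step 2 and angle between crank's own z axis and vertical below 0.2 rad and linear speed of crank below 0.02 m/s); the robot touches nothing.
It fails at once if the crank is pressed with more than 30 N on the screw end before it has slipped over it (z of crank in the frame of collar_mouth above -0.0315 m and contact force between crank and screw above 30 N).
It fails at once if the screw is forced: contact force between crank and screw over 230 N, which about 20 N at the knob gives (contact force between crank and screw above 230 N).
It fails at once if another thing on the bench is moved by more than 30 mm (distance of any of bench_block, hammer, dish, jar, driver, mandrel, gold_ring from where it was at the start of the episode above 0.03 m).
It also fails if it takes over 72 s, if anything falls off the work surface, if the arm or the gripper's body presses on something with over 40 N, if the wrist force passes 120 N, or if a joint passes its speed limit or range.

## Robot

A 6-joint arm with a two-finger parallel gripper is mounted at the origin on the work surface. World frame = base frame: x ahead of the robot, y to its left, z up, the work surface at z = 0. Lengths are in mm, angles in rad, forces in N, time in s.
With the tool pointing down it reaches from about 350 to 975 mm from the base axis. Payload 7.1 kg.
Tool frame: the origin (TCP) lies midway between the tips of the shut fingers; the grasp point (between the pads) lies 19 mm behind it (ctrl.grip_depth is the distance from the TCP to the grasp point, in mm); z points along the fingers, y is the line along which they close (so a half turn about z gives the same grasp; the last joint's range is limited). The gripper opens to 88 mm and grips with 3 to 60 N. Pads are 20 mm wide; open, the fingers measure 115 mm over their backs; the gripper's body (75 mm by 178 mm) begins 61 mm behind the grasp point.
Start: joints at [-1.177, 0.423, 1.63, -0, 1.089, -0.019], TCP at [250.75, -572.476, 222.675] pointing down, gripper open.
Joint ranges: [-3, 3], [-0.9, 2.11], [0.09, 2.58], [-1.31, 4.45], [0.11, 2.69], [-2.54, 2.54]. Speed limits (rad/s): [2.39, 2.39, 3.01, 3.14, 3.14, 3.14].

## Interface

Orientations are given as a rotation vector (axis times angle).
In Python, from workcell import ctrl, cams gives the robot as it stands.
- The arm moves only by the tool move_arm, never from a script. Its argument "steps" is a list of rows, each a list of 3 entries, a list of its own where there are three numbers: the shift along the tool's x, y, z in units of 25 mm (1.0 is 25 mm), then the turn about the tool's z in units of 5 degrees (1.0 is 5 degrees), then the closure, from 0 (fully open) to 1 (shut). A call has 1 to 20 rows; each row shifts and turns the commanded pose from where the row before left it, along the tool's axes as they then stand; what a row does not reach is not made up. A row lasts 1/12 s, in which the tool goes at most 41.7 mm and 7.16 degrees, less where a joint would pass 70% of its speed; a pose out of reach is approached as far as the arm can. A call is refused whole if a number of a shift passes 1 or a number of a turn 1, either way. A call with a gripper value outside its range is refused whole. The fingers move at their own pace and stop on an object; the grip force is fixed at half the most. Time passes only in rows, so rows that do not move let the fingers close. It gives the time, the measured TCP pose, the force, the opening and the grip force at its end, in the units of the state.
- ctrl.get_obs(): the state, without advancing time (a new reading comes with each control period).
- cams.get_image(name): name is "side" or "top" or "wrist"; returns a dict with "image" (420x560x3 uint8, red, green, blue), "camera_matrix" (3x3 intrinsics, pixels), "xyz" and "rotation" of the camera in the world; the wrist camera has in their place "mount" (4x4, takes a point from camera to tool coordinates, whose origin is the TCP and whose axes are the flange's). Camera axes: x right, y down, z forward; pixel columns grow to the right and rows downward; lengths in mm; the calibration is good to about 2 mm. A picture is of the moment at which its call begins: read the wrist's pose just before it. There is no depth.
- ctrl.close_job(): hands the job in; it is judged then, once.
Trained networks look in the newest picture that a camera, given by its name, has taken for a name from the list of things; names that differ only in an ending like _2 or _b are one class to them, and where a whole thing is asked for, a point or a joint stands for the part that bears it (a point fixed in the world has none). Each returns a list of dicts, best first, with "p" (0 to 1); they miss things now and then, are a little off and sometimes report something else, mostly with a low value. They report only what shows in the picture. A call takes as long as a camera call. They do not tell look-alikes from the thing itself.
- cams.boxes_of(camera, thing): "rect" ([centre column, centre row, width, height] in pixels, round what is visible of it).
- cams.cut_out(camera, thing): "pixels" (420x560 bool, what is visible of it) and "rect" ([centre column, centre row, width, height] in pixels, round what is visible of it).
The state is a dict: "t": time; "qpos": joint angles; "qvel": joint speeds; "joint_torque": joint torques, N m; "ee_pos": TCP position; "orientation": TCP orientation; "ft_force": force on the tool from outside, world axes, zero at the start; "moment": the same for the moment, N m; "width": finger opening in mm; "grasp_force": force on a finger pad.
Only numpy, scipy, OpenCV 4.12 (cv2) and the standard library are available. Lean on these libraries where they do the work, as an engineer would, in place of code of your own. Each camera call takes 0.05 s, during which the arm holds its last target. There are 200 camera calls.

## Working session

There is one attempt and no reset: what is moved stays moved. The work goes in short steps, Python scripts to look and compute and a tool call to move; the robot and the scene stay as the last step left them, time stands still between calls to the robot, and variables do not carry over. Pictures are saved under pics/ and viewed, at most 10 in all, crops included, and the job is handed in when it is done.

Besides the shell and the picture viewer there is one more tool, called after "Call:" as a command line: name --argument value ..., lists and objects as JSON in quotes. move_arm: Moves the arm, as the interface text tells. Its arguments: {"type":"object","properties":{"steps":{"type":"array"}},"required":["steps"]}

```bash
mkdir -p pics; ls
python3 - <<'E'
from workcell import ctrl,cams
import cv2,numpy as np
o=ctrl.get_obs();print({k:np.round(v,3).tolist() for k,v in o.items()})
ims=[]
for c in("top","side"):
    d=cams.get_image(c);ims.append(d["image"]);print(c,d["camera_matrix"].tolist(),d["xyz"],d["rotation"].tolist() if hasattr(d["rotation"],'tolist') else d["rotation"])
    cv2.imwrite(f"pics/{c}0.png",cv2.resize(d["image"][:,:,::-1],(800,600),interpolation=cv2.INTER_CUBIC))
    for n in("crank","crank_hub","crank_knob","holder","mill","collar_mouth","mandrel","jar"):
        print(c,n,[(round(b["p"],2),np.round(b["rect"]).tolist()) for b in cams.boxes_of(c,n)])
E
```

```text
pics
{'t': 0.0, 'qpos': [-1.177, 0.424, 1.631, 0.0, 1.089, -0.019], 'qvel': [0.0, 0.001, -0.001, -0.002, 0.0, 0.0], 'joint_torque': [0.0, -54.462, -27.366, 0.064, 0.023, -0.0], 'ee_pos': [250.541, -571.98, 221.925], 'orientation': [-3.073, -0.644, 0.0], 'ft_force': [-0.426, 0.138, 0.246], 'moment': [0.046, 0.052, -0.002], 'grasp_force': 0.0, 'width': 87.978}
top [[468.9715445380305, 0.0, 277.38087376744386], [0.0, 468.9715445380305, 212.22964562988008], [0.0, 0.0, 1.0]] [ 272.98647376   26.0355688  1297.87344218] [-2.1453050338152435, 2.124404563729011, -0.19530560583893494]
top crank [(0.61, [230.0, 180.0, 21.0, 38.0])]
top crank_hub [(0.67, [225.0, 179.0, 24.0, 38.0])]
top crank_knob [(0.38, [219.0, 166.0, 7.0, 11.0])]
top holder [(0.78, [234.0, 193.0, 31.0, 30.0])]
top mill [(0.96, [334.0, 192.0, 66.0, 49.0]), (0.56, [406.0, 316.0, 73.0, 27.0]), (0.44, [292.0, 249.0, 24.0, 30.0])]
top collar_mouth [(0.87, [407.0, 318.0, 78.0, 28.0]), (0.8, [334.0, 195.0, 62.0, 48.0]), (0.37, [337.0, 179.0, 6.0, 4.0])]
top mandrel [(0.64, [407.0, 151.0, 21.0, 27.0])]
top jar [(0.65, [135.0, 153.0, 26.0, 22.0])]
side [[531.9881634651647, 0.0, 271.56170337691276], [0.0, 531.9881634651647, 200.01212822862573], [0.0, 0.0, 1.0]] [ 252.20508113 1076.5304033   891.27704662] [-0.25898295914915354, 2.6807897528973466, -1.4033111618956748]
side crank [(0.56, [221.0, 250.0, 43.0, 30.0])]
side crank_hub [(0.59, [221.0, 248.0, 38.0, 28.0])]
side crank_knob [(0.4, [203.0, 249.0, 9.0, 18.0])]
side holder [(0.88, [233.0, 269.0, 38.0, 35.0])]
side mill [(0.91, [254.0, 190.0, 56.0, 74.0]), (0.67, [389.0, 167.0, 47.0, 68.0])]
side collar_mouth [(0.84, [258.0, 187.0, 52.0, 72.0]), (0.63, [391.0, 168.0, 43.0, 67.0])]
side mandrel [(0.87, [238.0, 153.0, 9.0, 45.0])]
side jar [(0.9, [152.0, 345.0, 28.0, 36.0])]
```

View pics/top0.png

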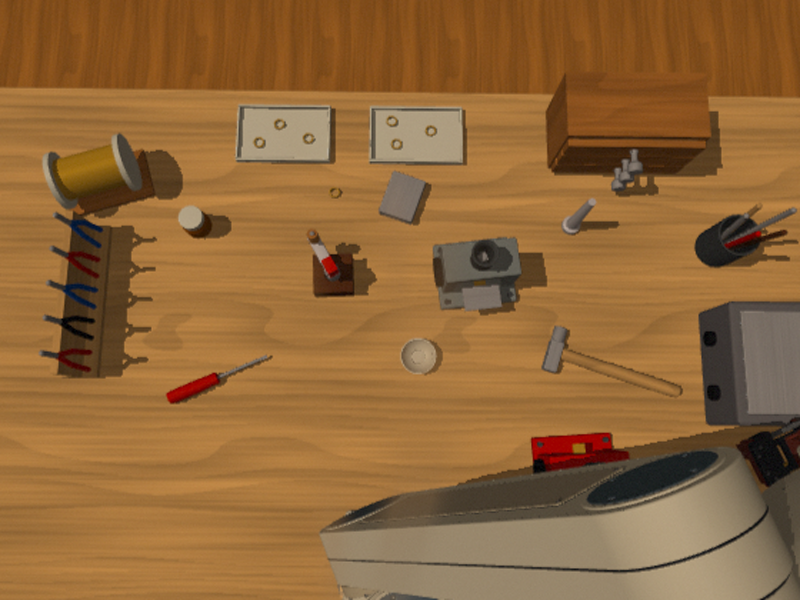

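View pics/side0.png

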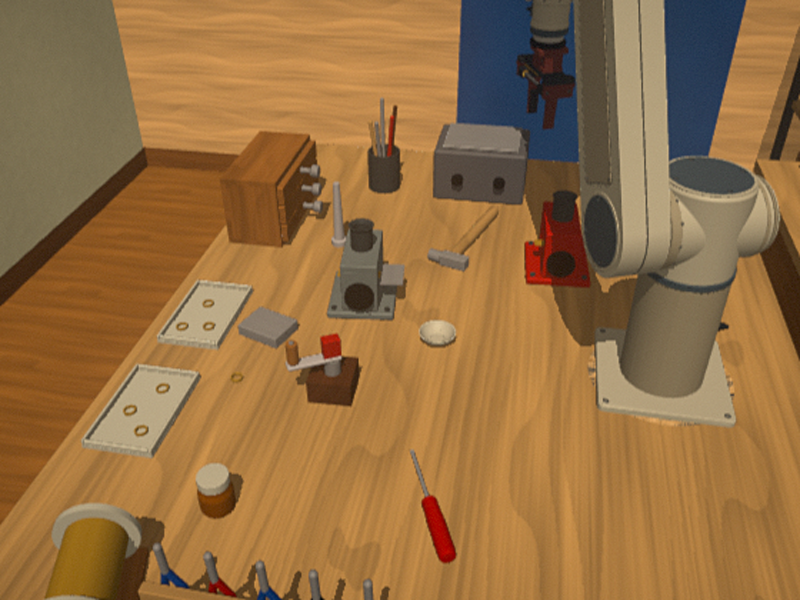

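The red hub with its wooden knob, the real crank, is at top (327,265)/(315,240) and side (331,345)/(292,353), standing in the dark holder.

Possible confusions:
- **Mill:** the grey mill has its collar at top (484,254)/side (361,228). The red mill at top (575,452)/side (560,240) is not the one. The grey oven-like box at top (755,362) is not a mill either.
- **Crank:** the red driver handle at top (193,387) and the red pliers are not cranks.

I choose the grey mill and the red hub in the holder.

```bash
cat > h.py <<'E'
from workcell import ctrl,cams
import cv2,numpy as np
from scipy.spatial.transform import Rotation as R
from scipy.optimize import least_squares
def cam(c):
    o=ctrl.get_obs(); d=cams.get_image(c); K=np.array(d["camera_matrix"])
    if c=="wrist":
        T=np.eye(4);T[:3,:3]=R.from_rotvec(o["orientation"]).as_matrix();T[:3,3]=o["ee_pos"]
        M=T@np.array(d["mount"])
    else:
        M=np.eye(4);r=np.array(d["rotation"]);M[:3,:3]=R.from_rotvec(r).as_matrix() if r.size==3 else r;M[:3,3]=d["xyz"]
    return d["image"],K,M
def proj(K,M,p):
    q=(np.atleast_2d(p)-M[:3,3])@M[:3,:3]; return (q@K.T)[:,:2]/q[:,2:]
def back(K,M,uv,z):
    d=M[:3,:3]@np.linalg.inv(K)@np.r_[uv,1]; return M[:3,3]+d*(z-M[2,3])/d[2]
def red(im,box):
    h=cv2.cvtColor(im,cv2.COLOR_RGB2HSV);m=((h[...,0]<8)|(h[...,0]>172))&(h[...,1]>170)&(h[...,2]>90)
    k=np.zeros_like(m);x0,y0,x1,y1=box;k[y0:y1,x0:x1]=1;return m&k
def tri(a):
    A=[];b=[]
    for K,M,uv in a:
        d=M[:3,:3]@np.linalg.inv(K)@np.r_[uv,1];d/=np.linalg.norm(d);P=np.eye(3)-np.outer(d,d);A.append(P);b.append(P@M[:3,3])
    return np.linalg.lstsq(np.vstack(A),np.hstack(b),rcond=None)[0]
E
python3 - <<'E'
from h import *
t=cam("top");s=cam("side")
mt=red(t[0],(215,175,245,200));ms=red(s[0],(220,230,245,255))
ct=np.argwhere(mt).mean(0)[::-1];cs=np.argwhere(ms).mean(0)[::-1];print(ct,cs,mt.sum(),ms.sum())
print("hub",tri([(*t[1:],ct),(*s[1:],cs)]))
print("knob",tri([(*t[1:],(219.5,168)),(*s[1:],(204.5,248))]), back(*t[1:],(219,165),120))
print("collar",tri([(*t[1:],(339,174)),(*s[1:],(253,156))]),back(*t[1:],(339,177),170),back(*s[1:],(253,156.5),170))
for n in("bench_block","hammer","dish","jar","driver","mandrel","gold_ring"):
    b=cams.boxes_of("top",n); print(n,[ (round(x["p"],2),np.round(back(*t[1:],x["rect"][:2],10)).tolist()) for x in b[:2]])
E
```

```text
[230.25301205 185.07228916] [231.37172775 241.79057592] 83 191
hub [551.9479902  139.97522785  97.5852254 ]
knob [603.79203387 170.65576297  94.3245111 ] [602.05361721 168.67926402 120.        ]
collar [ 562.92579618 -135.05589402  174.10332758] [ 560.84532976 -135.2359565   170.        ] [ 559.39089569 -138.0351831   170.        ]
bench_block []
hammer [(0.81, [389.0, -406.0, 10.0])]
dish [(0.8, [395.0, -21.0, 10.0]), (0.16, [663.0, 424.0, 10.0])]
jar [(0.7, [663.0, 419.0, 10.0])]
driver [(0.93, [328.0, 402.0, 10.0])]
mandrel [(0.83, [679.0, -349.0, 10.0])]
gold_ring []
```

Call:
move_arm --steps '[[[1,-0.95,-0.1],0,0],[[1,-0.95,-0.1],0,0],[[1,-0.95,-0.1],0,0],[[1,-0.95,-0.1],0,0],[[1,-0.95,-0.1],0,0],[[1,-0.95,-0.1],0,0],[[1,-0.95,-0.1],0,0],[[1,-0.95,-0.1],0,0],[[1,-0.95,-0.1],0,0],[[1,-0.95,-0.1],0,0],[[1,-0.95,-0.1],0,0],[[1,-0.95,-0.1],0,0],[[1,-0.95,-0.1],0,0],[[1,-0.95,-0.1],0,0],[[1,-0.95,-0.1],0,0],[[1,-0.95,-0.1],0,0],[[1,-0.95,-0.1],0,0],[[1,-0.95,-0.1],0,0],[[1,-0.95,-0.1],0,0],[[1,-0.95,-0.1],0,0]]'

```text
t: 3.02
ee_pos: [518.6, 65.0, 273.0]
orientation: [3.075, 0.644, 0.001]
ft_force: [0.1, 0.1, 0.2]
width: 87.9
grasp_force: 0.0
```

Call:
move_arm --steps '[[[1,-0.95,0],0,0],[[0.8,-0.75,0],0,0],[[0,0,0],-1,0],[[0,0,0],-1,0],[[0,0,0],-1,0],[[0,0,0],-1,0],[[0,0,0],-1,0],[[0,0,0],-1,0],[[0,0,0],-1,0],[[0,0,0],-1,0],[[0,0,0],-1,0],[[0,0,0],-1,0],[[0,0,0],-1,0],[[0,0,0],-1,0],[[0,0,0],-1,0],[[0,0,0],-1,0],[[0,0,0],-1,0],[[0,0,0],-1,0],[[0,0,0],-1,0],[[0,0,0],-1,0]]'

```text
t: 4.68
ee_pos: [542.4, 120.2, 272.7]
orientation: [1.713, 2.633, 0.0]
ft_force: [-0.7, 0.8, 0.3]
width: 87.5
grasp_force: 0.0
```

Run:
```python
from h import *
o=ctrl.get_obs();print(o["t"],o["qpos"].round(3) if hasattr(o["qpos"],"round") else o["qpos"],o["ee_pos"],R.from_rotvec(o["orientation"]).as_matrix().round(3).tolist())
w=cam("wrist");print(w[1].tolist());d=cams.get_image("wrist");print(np.round(d["mount"],3).tolist())
cv2.imwrite("pics/w1.png",w[0][:,:,::-1])
print("proj hub",proj(w[1],w[2],[[552,140,114],[603,169,120],[549,140,45]]))
```

```text
4.6833 [ 0.197  0.265  1.738  0.     1.139 -0.22 ] [542.37043397 120.19267043 272.72187175] [[-0.405, 0.914, 0.0], [0.914, 0.405, 0.0], [-0.0, 0.0, -1.0]]
[[354.523007147478, 0.0, 285.1249623802885], [0.0, 354.523007147478, 208.06642420974666], [0.0, 0.0, 1.0]]
[[-0.0, -0.964, -0.265, 71.457], [1.0, -0.0, -0.0, 1.266], [0.0, -0.265, 0.964, -162.804], [0.0, 0.0, 0.0, 1.0]]
proj hub [[302.18171197 175.40382182]
 [367.68395542 170.11735421]
 [296.8234327  163.31329501]]
```

View pics/w1.png

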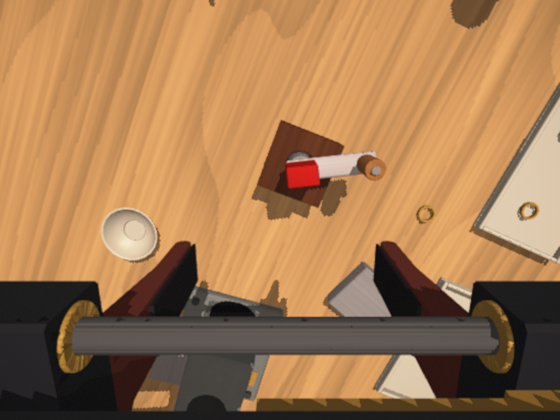

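The close view shows the true crank: hub top at about (303,175), knob at (372,168), in the dark holder. The bowl is at (130,233) and the ring at (425,214). The calibrated projections agree within 2–4 px.

Call:
move_arm --steps '[[[0.6,0.64,0.16],0,0],[[0,0,0.16],-1,0],[[0,0,0.16],-1,0],[[0,0,0.16],-1,0],[[0,0,0.16],-1,0],[[0,0,0.16],-1,0],[[0,0,0.16],-1,0],[[0,0,0.16],-1,0],[[0,0,0.16],-1,0],[[0,0,0.16],-1,0],[[0,0,0.16],-1,0],[[0,0,0.16],-1,0],[[0,0,0.16],-1,0],[[0,0,0.16],-1,0],[[0,0,0.16],-1,0],[[0,0,0.16],-1,0],[[0,0,0.16],-1,0],[[0,0,0.16],-1,0],[[0,0,0.16],-1,0],[[0,0,0.16],-1,0]]'

```text
t: 6.45
ee_pos: [551.1, 140.4, 192.5]
orientation: [-0.779, 3.043, 0.0]
ft_force: [0.2, 1.1, 0.1]
width: 87.5
grasp_force: 0.0
```

```bash
cat >> h.py <<'E'
def st():
    o=ctrl.get_obs();Rm=R.from_rotvec(o["orientation"]).as_matrix();yaw=np.degrees(np.arctan2(Rm[1,0],Rm[0,0]))
    print("t",round(o["t"],2),"q6",round(o["qpos"][5],3),"pos",np.round(o["ee_pos"],2),"yaw",round(yaw,2),"tilt",np.round(Rm[:2,2],4),"F",np.round(o["ft_force"],2),"M",np.round(o["moment"],3),"w",round(o["width"],2),"g",round(o["grasp_force"],1));return o,Rm,yaw
from scipy.optimize import minimize
def fit(w,z0,x0):
    "fit x,y,yaw(deg) of crank from red hub in wrist view, z0=crank origin height"
    im,K,M=w; m=red(im,(0,0,560,420)).astype(np.uint8)
    n,l,s,c=cv2.connectedComponentsWithStats(m); m=(l==1+np.argmax(s[1:,4])).astype(np.float32)
    box=np.array([[a,b,c] for a in(-15,15) for b in(-10,10) for c in(68,104)],float)
    def ren(p):
        q=box@R.from_euler("z",p[2],degrees=True).as_matrix().T+[p[0],p[1],z0]
        h=cv2.convexHull(proj(K,M,q).astype(np.float32)); k=np.zeros(m.shape,np.uint8)
        cv2.fillConvexPoly(k,np.round(h*16).astype(np.int32),255,cv2.LINE_AA,4);return k/255.
    f=lambda p:np.abs(ren(p)-m).sum()
    r=minimize(f,x0,method="Nelder-Mead",options=dict(initial_simplex=np.array(x0)+np.array([[0,0,0],[4,0,0],[0,4,0],[0,0,8]])))
    return r.x,r.fun,m.sum()
E
python3 - <<'E'
from h import *
o,Rm,y=st();w=cam("wrist")
cv2.imwrite("pics/w2.png",w[0][:,:,::-1])
p,f,a=fit(w,10,[550,140,30]);print(p,f,a)
k=p[:2]+65*np.array([np.cos(np.radians(p[2])),np.sin(np.radians(p[2]))])
print("knob top proj",proj(w[1],w[2],[*k,120]),"hub top",proj(w[1],w[2],[*p[:2],114]),proj(w[1],w[2],[*p[:2],70]))
E
```

```text
t 6.45 q6 -1.843 pos [551.07 140.36 192.52] yaw -151.29 tilt [0.0001 0.0001] F [0.17 1.14 0.11] M [ 0.034 -0.13   0.026] w 87.49 g 0.0
[552.60255304 139.55762427  31.60641973] 212.79215686274506 1317.0
knob top proj [[288.91786448 302.18856752]] hub top [[284.45293099 216.03145352]] [[284.57877513 200.87701613]]
```

View pics/w2.png

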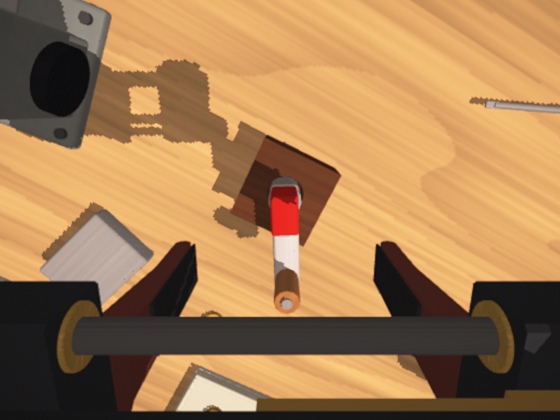

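The crank shows at hub (284,210) and knob (288,302), and the fit agrees. Descend and grip.

Call:
move_arm --steps '[[[-0.04,-0.06,0.5],-0.6,0],[[0,0,0.8],0,0],[[0,0,0.8],0,0],[[0,0,0.8],0,0],[[0,0,0.8],0,0],[[0,0,0.6],0,0],[[0,0,0],0,0.5],[[0,0,0],0,1],[[0,0,0],0,1],[[0,0,0],0,1],[[0,0,0],0,1],[[0,0,0],0,1],[[0,0,0],0,1],[[0,0,0],0,1],[[0,0,0],0,1]]'

```text
t: 7.75
ee_pos: [552.7, 139.5, 85.4]
orientation: [-0.857, 3.022, -0.0]
ft_force: [0.5, 0.0, -0.7]
width: 31.3
grasp_force: 0.0
```

Run:
```python
from h import *
st()
```

```text
t 7.75 q6 -1.897 pos [552.68 139.53  85.38] yaw -148.35 tilt [0.0003 0.0001] F [ 0.47  0.03 -0.74] M [ 0.096 -0.06  -0.021] w 31.26 g 0.0
```

Call:
move_arm --steps '[[[0,0,0],0,1],[[0,0,0],0,1],[[0,0,0],0,1],[[0,0,0],0,1],[[0,0,0],0,1],[[0,0,0],0,1]]'

```text
t: 8.25
ee_pos: [552.6, 139.6, 85.2]
orientation: [-0.857, 3.022, 0.0]
ft_force: [-0.1, 0.4, 0.6]
width: 19.7
grasp_force: 30.0
```

Call:
move_arm --steps '[[[0,0,-0.2],0,1],[[0,0,-0.4],0,1],[[0,0,-0.5],0,1],[[0,0,-0.6],0,1],[[0,0,-0.8],0,1],[[0,0,-0.9],0,1],[[0,0,-0.9],0,1],[[0,0,-0.9],0,1],[[0,0,-0.9],0,1],[[0,0,-0.9],0,1],[[0,0,-0.6],0,1],[[0,0,0],0,1]]'

```text
t: 9.25
ee_pos: [554.3, 139.9, 280.0]
orientation: [-0.855, 3.016, -0.001]
ft_force: [1.0, -0.5, -2.3]
width: 19.8
grasp_force: 30.0
```

Run:
```python
from h import *
o,Rm,y=st();t=cam("top");s=cam("side");w=cam("wrist")
cv2.imwrite("pics/s3.png",cv2.resize(s[0][120:330,150:350,::-1],None,fx=2.8,fy=2.8,interpolation=cv2.INTER_CUBIC))
p,f,a=fit(w,o["ee_pos"][2]-75,[552,140,31]);print(p,f,a)
```

```text
t 9.25 q6 -1.897 pos [554.34 139.89 280.  ] yaw -148.35 tilt [0.0071 0.0016] F [ 1.04 -0.46 -2.26] M [ 0.079 -0.223  0.022] w 19.76 g 30.0
[552.26698481 138.2778358   29.86861032] 791.0470588235294 4023.0
```

View pics/s3.png

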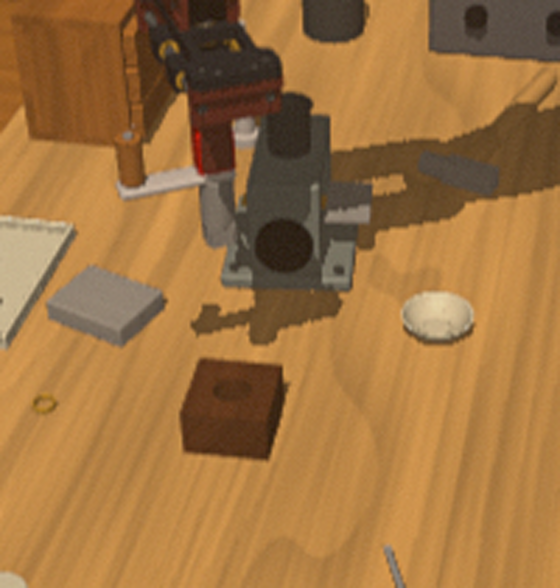

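The crank hangs from the gripper and the holder at crop (230,400) is empty. Next I look at the collar from just beside it.

Call:
move_arm --steps '[[[0.1,-0.5,0],0,1],[[0.28,-0.9,0],0,1],[[0.28,-0.95,0],0,1],[[0.28,-0.95,0],0,1],[[0.28,-0.95,0],0,1],[[0.28,-0.95,0],0,1],[[0.28,-0.95,0],0,1],[[0.28,-0.95,0],0,1],[[0.28,-0.95,0],0,1],[[0.28,-0.95,0],0,1],[[0.18,-0.5,0],0,1],[[0,0,0],0,1],[[0,0,0],0,1]]'

```text
t: 10.48
ee_pos: [617.0, -99.9, 274.0]
orientation: [0.854, -3.021, -0.002]
ft_force: [0.5, 0.7, -2.5]
width: 19.9
grasp_force: 30.0
```

Run:
```python
from h import *
o,Rm,y=st();w=cam("wrist");cv2.imwrite("pics/w4.png",w[0][:,:,::-1])
print(proj(w[1],w[2],[[560.5,-136,170],[560.5+15.5,-136,170],[560.5,-136,140]]))
for n in("collar_mouth","mill"):print([(round(b["p"],2),np.round(b["rect"]).tolist()) for b in cams.boxes_of("wrist",n)])
```

```text
t 10.48 q6 -2.301 pos [616.97 -99.86 273.99] yaw -148.44 tilt [-0.0021  0.0008] F [ 0.49  0.65 -2.53] M [ 0.145 -0.116 -0.025] w 19.93 g 30.0
[[284.55350115 116.8999656 ]
 [273.58721473 135.35682528]
 [284.56291195 116.36240418]]
[(0.73, [282.0, 109.0, 169.0, 162.0])]
[(0.62, [282.0, 110.0, 175.0, 166.0]), (0.38, [286.0, 376.0, 41.0, 45.0])]
```

View pics/w4.png

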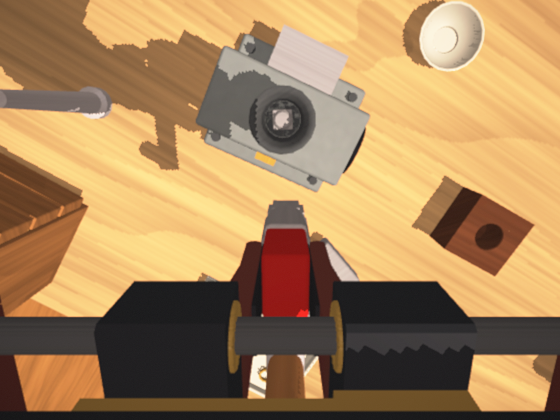

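Run:
```python
from h import *
o,Rm,y=st();w=cam("wrist");g=cv2.cvtColor(w[0],cv2.COLOR_RGB2GRAY)
T=lambda p:(Rm@np.array(p,float).T).T+o["ee_pos"]
for e in(0,1,-1,2):print(e,"shank far edge px",proj(w[1],w[2],[T([14.5+e,0,75]),T([14.5+e,0,15]),T([15+e,0,-29]),T([15+e,0,7])]).round(1).tolist())
print("col285 grey",g[190:300,285].tolist())
print("row119 ",g[119,240:325].tolist());print("col282",g[78:162,282].tolist())
c=w[0][84:154,247:317,::-1];cv2.imwrite("pics/c5.png",cv2.convertScaleAbs(cv2.resize(c,None,fx=8,fy=8,interpolation=cv2.INTER_CUBIC),alpha=1.6,beta=10))
```

```text
t 10.63 q6 -2.301 pos [617.2  -98.38 274.81] yaw -148.3 tilt [-0.0009  0.0005] F [ 0.16 -0.4  -2.96] M [ 0.096 -0.136 -0.074] w 20.07 g 30.0
0 shank far edge px [[286.6, 196.1], [287.0, 222.5], [287.5, 254.2], [287.1, 226.3]]
1 shank far edge px [[286.6, 194.7], [287.0, 220.7], [287.5, 251.9], [287.1, 224.5]]
-1 shank far edge px [[286.6, 197.5], [287.0, 224.3], [287.5, 256.5], [287.1, 228.2]]
2 shank far edge px [[286.6, 193.2], [287.0, 218.8], [287.5, 249.6], [287.1, 222.6]]
col285 grey [215, 214, 214, 215, 213, 213, 213, 212, 213, 204, 163, 99, 92, 94, 94, 92, 91, 90, 91, 90, 90, 90, 91, 90, 91, 90, 90, 91, 91, 91, 90, 90, 90, 100, 118, 131, 136, 131, 103, 59, 51, 54, 53, 51, 52, 54, 52, 53, 52, 53, 52, 52, 53, 52, 52, 53, 53, 53, 52, 54, 52, 53, 53, 53, 57, 60, 61, 61, 62, 62, 62, 62, 62, 63, 63, 62, 63, 62, 62, 62, 62, 62, 62, 63, 62, 63, 64, 62, 62, 62, 62, 60, 61, 60, 62, 62, 62, 61, 62, 63, 61, 62, 61, 60, 62, 61, 61, 61, 61, 62]
row119  [98, 98, 98, 98, 98, 99, 94, 77, 56, 54, 55, 55, 53, 53, 64, 78, 85, 92, 90, 83, 72, 65, 64, 72, 73, 56, 55, 55, 57, 57, 60, 81, 109, 134, 176, 204, 205, 205, 205, 204, 204, 205, 204, 206, 205, 190, 150, 118, 107, 100, 95, 78, 56, 54, 54, 54, 55, 59, 73, 75, 45, 43, 49, 53, 55, 55, 58, 67, 77, 85, 90, 96, 102, 113, 147, 176, 177, 176, 176, 176, 176, 177, 177, 177, 176]
col282 [179, 180, 181, 183, 182, 158, 112, 98, 98, 97, 97, 96, 94, 87, 82, 79, 79, 78, 74, 62, 56, 68, 72, 61, 60, 61, 57, 55, 57, 75, 113, 141, 165, 190, 200, 201, 202, 204, 206, 207, 205, 204, 205, 205, 194, 159, 122, 108, 95, 89, 76, 56, 56, 56, 55, 56, 56, 64, 64, 47, 45, 47, 53, 61, 63, 64, 66, 71, 78, 86, 92, 94, 94, 98, 135, 173, 181, 181, 181, 182, 182, 174, 159, 147]
```

View pics/c5.png

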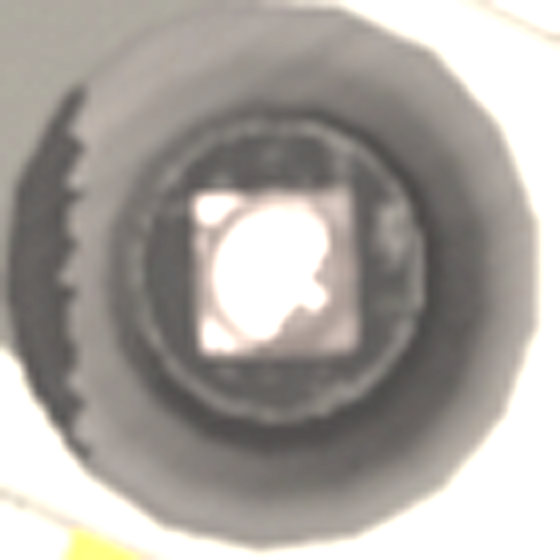

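The crop shows the bore, and inside it the screw's square end from (197,188) to (358,355). Its flats are nearly parallel to the image axes, so it is already aligned with the crank to within about 2°. Next I measure the offset from the shank's lower end to the bore in the same camera.

Run:
```python
from h import *
o,Rm,y=st();w=cam("wrist");g=cv2.cvtColor(w[0],cv2.COLOR_RGB2GRAY)
for r in(204,208,214):print(r,g[r,255:320].tolist())
print("col285",g[194:206,285].tolist(),"row118",g[118,266:298].tolist(),"col280",g[102:136,280].tolist())
c=back(w[1],w[2],(281.2,117.6),140);l=Rm.T@(c-o["ee_pos"]);print("square world",c,"tool",l)
# square edges angle
m=cv2.threshold(g[100:137,263:300],92,255,cv2.THRESH_BINARY)[1]
k=max(cv2.findContours(m,0,2)[0],key=cv2.contourArea);print(cv2.minAreaRect(k))
T=lambda p:(Rm@np.array(p,float).T).T+o["ee_pos"]
print("shank sides",proj(w[1],w[2],[T([0,14.5,75]),T([0,-14.5,75]),T([-3,14.5,65]),T([-3,-14.5,65])]).tolist())
```

```text
t 10.68 q6 -2.302 pos [617.31 -98.27 274.99] yaw -148.28 tilt [-0.0006  0.0003] F [ 0.11  0.   -3.78] M [ 0.043 -0.108 -0.04 ] w 19.87 g 30.0
204 [198, 198, 200, 204, 209, 212, 215, 216, 217, 217, 218, 218, 218, 206, 176, 169, 168, 146, 98, 92, 95, 95, 94, 94, 93, 93, 93, 93, 94, 94, 93, 93, 93, 92, 92, 92, 91, 91, 92, 91, 92, 93, 94, 116, 159, 186, 186, 191, 206, 216, 215, 213, 213, 213, 213, 215, 215, 216, 215, 213, 211, 211, 210, 210, 211]
208 [207, 207, 206, 205, 203, 201, 199, 199, 198, 200, 205, 211, 200, 151, 98, 93, 97, 102, 102, 98, 93, 91, 92, 92, 92, 91, 92, 91, 91, 90, 90, 91, 92, 93, 94, 93, 94, 93, 92, 93, 100, 117, 138, 160, 151, 98, 91, 99, 164, 213, 214, 215, 214, 216, 216, 216, 215, 215, 213, 213, 212, 213, 214, 215, 215]
214 [208, 206, 203, 202, 200, 199, 199, 202, 203, 206, 207, 202, 166, 102, 89, 89, 91, 90, 90, 92, 90, 91, 91, 92, 92, 93, 92, 91, 90, 91, 90, 91, 91, 92, 94, 94, 93, 92, 92, 92, 91, 92, 90, 90, 89, 91, 93, 118, 166, 207, 221, 220, 217, 216, 214, 213, 212, 212, 212, 213, 214, 215, 216, 217, 217]
col285 [214, 213, 212, 212, 213, 206, 164, 99, 92, 93, 93, 91] row118 [54, 55, 56, 56, 59, 81, 108, 137, 180, 205, 206, 205, 204, 204, 205, 204, 205, 206, 204, 179, 125, 115, 110, 102, 98, 83, 57, 53, 55, 56, 56, 56] col280 [56, 55, 56, 54, 55, 84, 117, 135, 167, 195, 200, 201, 202, 205, 206, 206, 205, 204, 205, 206, 207, 207, 199, 172, 124, 86, 68, 54, 56, 56, 57, 56, 61, 66]
square world [ 563.43803356 -136.457947    140.        ] tool [ 65.8639871   -4.23454159 135.00823315]
((17.883270263671875, 17.132295608520508), (19.337270736694336, 19.337270736694336), 86.42366790771484)
shank sides [[307.3030489290426, 216.24101190937358], [265.86626312887904, 216.24275608585236], [308.11685975338736, 224.7428961041489], [265.1468250819228, 224.74413127961628]]
```

Run:
```python
from h import *
w=cam("wrist");cv2.imwrite("pics/c6.png",cv2.resize(w[0][180:280,225:345,::-1],None,fx=6,fy=6,interpolation=cv2.INTER_CUBIC))
```

```text
(no output)
```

View pics/c6.png

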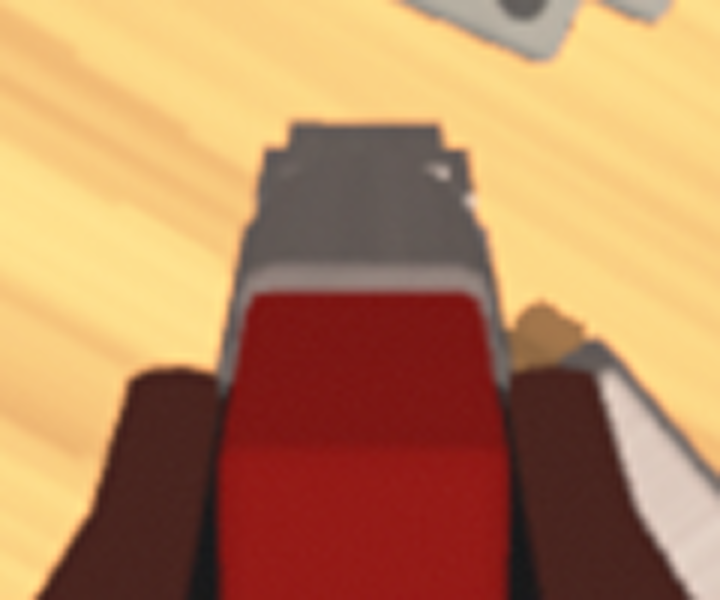

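The lower end's stepped outline fits a 29 mm shank centred on the tool, about 0.7 mm off in y. Shifting over the collar.

Call:
move_arm --steps '[[[0.34,-0.04,0],0,1],[[0.6,-0.1,0],0,1],[[0.7,0,0],0,1],[[0.6,0,0],0,1],[[0.4,0,0],0,1],[[0,0,0.2],0,1],[[0,0,0.3],0,1],[[0,0,0.3],0,1],[[0,0,0],0,1],[[0,0,0],0,1]]'

```text
t: 11.62
ee_pos: [563.2, -136.6, 254.1]
orientation: [0.857, -3.021, -0.002]
ft_force: [-0.3, -1.4, -3.1]
width: 19.3
grasp_force: 30.0
```

Run:
```python
from h import *
st();s=cam("side");t=cam("top")
a=s[0][110:210,195:315,::-1];b=t[0][130:230,280:400,::-1]
cv2.imwrite("pics/st7.png",cv2.resize(np.hstack([a,b]),None,fx=3.3,fy=3.3,interpolation=cv2.INTER_CUBIC))
```

```text
t 11.62 q6 -2.382 pos [ 563.23 -136.56  254.08] yaw -148.32 tilt [-0.0017  0.0006] F [-0.26 -1.39 -3.13] M [ 0.077 -0.069 -0.017] w 19.27 g 30.0
```

View pics/st7.png

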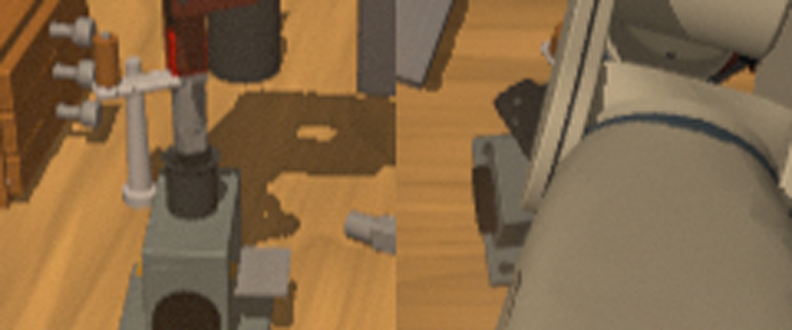

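The side view has the shank's lower end at (190,150) centred over the collar at (190,165). Lowering into the flare.

Call:
move_arm --steps '[[[0,0,0.15],0,1],[[0,0,0.15],0,1],[[0,0,0.15],0,1],[[0,0,0.15],0,1],[[0,0,0],0,1]]'

```text
t: 12.13
ee_pos: [562.8, -136.8, 239.1]
orientation: [0.857, -3.021, -0.001]
ft_force: [0.3, -0.7, -2.6]
width: 20.0
grasp_force: 30.0
```

Call:
move_arm --steps '[[[0,0,0.1],0,1],[[0,0,0.1],0,1],[[0,0,0],0,1]]'

```text
t: 12.38
ee_pos: [563.1, -136.9, 234.7]
orientation: [0.856, -3.022, -0.001]
ft_force: [0.1, 0.7, -2.9]
width: 19.5
grasp_force: 30.0
```

```bash
python3 -c "
from h import *
st()"
```

```text
t 12.38 q6 -2.382 pos [ 563.11 -136.93  234.69] yaw -148.35 tilt [-0.0005  0.0002] F [ 0.12  0.7  -2.88] M [ 0.13  -0.127  0.032] w 19.54 g 30.0
```

Call:
move_arm --steps '[[[0,0,0.1],0,1],[[0,0,0.1],0,1],[[0,0,0.1],0,1],[[0,0,0],0,1]]'

```text
t: 12.72
ee_pos: [563.1, -136.9, 227.1]
orientation: [0.857, -3.022, -0.001]
ft_force: [-0.3, 0.6, -3.0]
width: 19.8
grasp_force: 30.0
```

Call:
move_arm --steps '[[[0,0,0.1],0,1],[[0,0,0.08],0,1],[[0,0,0],0,1],[[0,0,0],0,1]]'

```text
t: 13.05
ee_pos: [563.2, -136.9, 222.9]
orientation: [0.857, -3.022, -0.0]
ft_force: [0.2, 0.1, -3.7]
width: 19.9
grasp_force: 30.0
```

```bash
python3 -c "
from h import *
st()"
```

```text
t 13.05 q6 -2.382 pos [ 563.17 -136.9   222.95] yaw -148.35 tilt [-0.0004  0.0002] F [ 0.19  0.11 -3.71] M [ 0.291 -0.134  0.015] w 19.87 g 30.0
```

Call:
move_arm --steps '[[[0,0,0.06],0,1],[[0,0,0.06],0,1],[[0,0,0],0,1]]'

```text
t: 13.3
ee_pos: [563.3, -137.0, 220.0]
orientation: [-0.857, 3.022, 0.0]
ft_force: [0.1, 0.9, -2.8]
width: 20.0
grasp_force: 30.0
```

Call:
move_arm --steps '[[[0,0,0.06],0,1],[[0,0,0.04],0,1],[[0,0,0],0,1]]'

```text
t: 13.55
ee_pos: [563.3, -137.0, 217.5]
orientation: [0.857, -3.022, -0.0]
ft_force: [1.4, 1.1, -3.1]
width: 20.1
grasp_force: 30.0
```

Call:
move_arm --steps '[[[0,0,0.04],0,1],[[0,0,0.04],0,1],[[0,0,0],0,1]]'

```text
t: 13.8
ee_pos: [563.1, -136.9, 215.4]
orientation: [0.857, -3.022, -0.001]
ft_force: [0.7, 1.8, -1.9]
width: 20.0
grasp_force: 30.0
```

Call:
move_arm --steps '[[[0,0,0.04],0,1],[[0,0,0],0,1]]'

```text
t: 13.97
ee_pos: [563.1, -136.8, 214.5]
orientation: [0.857, -3.022, -0.001]
ft_force: [1.2, 2.2, -2.1]
width: 20.3
grasp_force: 30.0
```

Call:
move_arm --steps '[[[0,0,0.03],0,1],[[0,0,0],0,1]]'

```text
t: 14.13
ee_pos: [563.2, -136.8, 213.8]
orientation: [0.857, -3.022, -0.001]
ft_force: [-1.0, 2.2, -2.0]
width: 19.7
grasp_force: 30.0
```

Call:
move_arm --steps '[[[0,0,0.04],0,1],[[0,0,0.04],0,1],[[0,0,0],0,1]]'

```text
t: 14.38
ee_pos: [563.1, -136.8, 211.7]
orientation: [0.857, -3.022, -0.001]
ft_force: [-0.7, 3.9, -1.4]
width: 19.7
grasp_force: 30.0
```

```bash
python3 -c "
from h import *
st()"
```

```text
t 14.38 q6 -2.382 pos [ 563.1 -136.8  211.7] yaw -148.35 tilt [-0.0004  0.0004] F [-0.72  3.86 -1.41] M [ 0.941  0.058 -0.037] w 19.69 g 30.0
```

Call:
move_arm --steps '[[[-0.01,0.02,0.04],0,1],[[0,0,0.06],0,1],[[0,0,0.06],0,1],[[0,0,0],0,1]]'

```text
t: 14.72
ee_pos: [563.1, -136.5, 207.5]
orientation: [0.857, -3.022, 0.0]
ft_force: [-0.2, 1.7, -3.1]
width: 20.0
grasp_force: 30.0
```

Call:
move_arm --steps '[[[0,0,0.06],0,1],[[0,0,0.06],0,1],[[0,0,0],0,1]]'

```text
t: 14.97
ee_pos: [563.2, -136.5, 204.5]
orientation: [0.857, -3.022, -0.0]
ft_force: [0.6, 2.3, -4.0]
width: 19.5
grasp_force: 30.0
```

```bash
python3 -c "
from h import *
o,_,_=st();w=cam('wrist');print(fit(w,o['ee_pos'][2]-75.4,[563,-137,31.6]),fit(w,o['ee_pos'][2]-70,[563,-137,31.6])[1:])"
```

```text
t 14.97 q6 -2.381 pos [ 563.16 -136.49  204.55] yaw -148.35 tilt [-0.0003 -0.    ] F [ 0.57  2.3  -4.01] M [ 0.577  0.013 -0.024] w 19.47 g 30.0
(array([ 564.25681179, -136.98087937,   32.35849887]), np.float64(478.8549019607844), np.float32(4048.0)) (np.float64(825.4901960784314), np.float32(4048.0))
```

It is sliding onto the square freely, with only about 5 mm left to home.

Call:
move_arm --steps '[[[0,0.01,0.06],0,1],[[0,0,0.06],0,1],[[0,0,0.04],0,1],[[0,0,0],0,1]]'

```text
t: 15.35
ee_pos: [563.1, -136.4, 200.7]
orientation: [0.857, -3.022, 0.0]
ft_force: [-0.1, 1.0, -3.9]
width: 20.2
grasp_force: 30.0
```

Call:
move_arm --steps '[[[0,0,0.04],0,1],[[0,0,0],0,1],[[0,0,0],0,1]]'

```text
t: 15.6
ee_pos: [563.1, -136.4, 199.8]
orientation: [-0.857, 3.023, -0.0]
ft_force: [-1.0, -0.2, -3.3]
width: 20.4
grasp_force: 30.0
```

Call:
move_arm --steps '[[[0,0,0.04],0,1],[[0,0,0],0,1],[[0,0,0],0,1]]'

```text
t: 15.85
ee_pos: [563.2, -136.3, 199.2]
orientation: [-0.857, 3.022, -0.0]
ft_force: [-0.3, 0.5, 0.5]
width: 19.7
grasp_force: 30.0
```

```bash
python3 -c "
from h import *
st()"
```

```text
t 15.85 q6 -2.381 pos [ 563.22 -136.32  199.17] yaw -148.35 tilt [ 0.0003 -0.0002] F [-0.27  0.52  0.5 ] M [0.279 0.106 0.045] w 19.73 g 30.0
```

Home contact at TCP z 199 (crank 46 mm below the rim). Winding clockwise (+ turn about the tool's downward z).

Call:
move_arm --steps '[[[0,0,0],0.3,1],[[0,0,0],0.5,1],[[0,0,0],0.6,1],[[0,0,0],0.6,1],[[0,0,0],0.6,1],[[0,0,0],0.6,1],[[0,0,0],0.6,1],[[0,0,0],0.6,1],[[0,0,0],0.4,1],[[0,0,0],0.2,1]]'

```text
t: 16.68
ee_pos: [563.4, -136.3, 199.2]
orientation: [-0.181, 3.136, -0.001]
ft_force: [-0.6, -0.0, -0.6]
width: 19.8
grasp_force: 30.0
```

```bash
python3 -c "
from h import *
o,_,_=st();w=cam('wrist');print(fit(w,124,[563,-136,6]))"
```

```text
t 16.68 q6 -1.944 pos [ 563.36 -136.26  199.16] yaw -173.4 tilt [ 0.0006 -0.0003] F [-0.59 -0.02 -0.63] M [ 0.278 -0.036  0.379] w 19.77 g 30.0
(array([ 563.808488  , -136.61363222,    6.92106049]), np.float64(514.035294117647), np.float32(4031.0))
```

Call:
move_arm --steps '[[[0,0,0],0.5,1],[[0,0,0],0.8,1],[[0,0,0],0.8,1],[[0,0,0],0.8,1],[[0,0,0],0.8,1],[[0,0,0],0.8,1],[[0,0,0],0.8,1],[[0,0,0],0.8,1],[[0,0,0],0.8,1],[[0,0,0],0.8,1],[[0,0,0],0.8,1],[[0,0,0],0.8,1],[[0,0,0],0.8,1],[[0,0,0],0.8,1],[[0,0,0],0.8,1],[[0,0,0],0.8,1],[[0,0,0],0.8,1],[[0,0,0],0.8,1],[[0,0,0],0.8,1],[[0,0,0],0.6,1]]'

```text
t: 18.4
ee_pos: [562.6, -137.3, 199.2]
orientation: [1.823, 2.558, -0.003]
ft_force: [-2.9, -2.5, 2.0]
width: 19.7
grasp_force: 30.0
```

```bash
python3 -c "
from h import *
o,_,y=st();w=cam('wrist');print(fit(w,124,[563,-136,y-180]))"
```

```text
t 18.4 q6 -0.59 pos [ 562.62 -137.26  199.17] yaw 109.06 tilt [-0.001 -0.002] F [-2.94 -2.46  2.02] M [-0.821  0.666  0.376] w 19.69 g 30.0
(array([ 564.07010205, -137.51144502,  -70.24092534]), np.float64(536.0313725490197), np.float32(4005.0))
```

Call:
move_arm --steps '[[[-0.02,-0.035,0],0.3,1],[[0,0,0],0.5,1],[[0,0,0],0.5,1],[[0,0,0],0.5,1],[[0,0,0],0.5,1],[[0,0,0],0.5,1],[[0,0,0],0.2,1]]'

```text
t: 19.03
ee_pos: [562.2, -137.4, 199.1]
orientation: [2.14, 2.3, -0.001]
ft_force: [-4.2, -3.6, 3.1]
width: 20.2
grasp_force: 30.0
```

```bash
python3 -c "
from h import *
o,_,y=st();w=cam('wrist');print(fit(w,124,[563,-136,y-180]))"
```

```text
t 19.03 q6 -0.331 pos [ 562.23 -137.39  199.14] yaw 94.12 tilt [-0.0003 -0.0007] F [-4.24 -3.65  3.08] M [-0.63   0.76   0.392] w 20.22 g 30.0
(array([ 563.39647765, -136.25124558,  -86.33763468]), np.float64(535.7921568627451), np.float32(4011.0))
```

Call:
move_arm --steps '[[[-0.03,-0.03,0],0.3,1],[[0,0,0],0.4,1],[[0,0,0],0.4,1],[[0,0,0],0.4,1],[[0,0,0],0.3,1],[[0,0,0],0.2,1]]'

```text
t: 19.58
ee_pos: [561.9, -137.6, 199.1]
orientation: [2.333, 2.104, 0.001]
ft_force: [-2.3, 0.4, 3.7]
width: 20.0
grasp_force: 30.0
```

```bash
python3 -c "
from h import *
o,_,y=st();w=cam('wrist');print(fit(w,124,[563,-136,y-180]))"
```

```text
t 19.58 q6 -0.158 pos [ 561.93 -137.6   199.14] yaw 84.09 tilt [0.0005 0.0004] F [-2.26  0.38  3.67] M [-0.122  0.572  0.339] w 20.04 g 30.0
(array([ 563.51370625, -137.75484046,  -94.69937395]), np.float64(554.2901960784313), np.float32(3987.0))
```

Call:
move_arm --steps '[[[0,-0.02,0],0.4,1],[[0,0,0],0.4,1],[[0,0,0],0.4,1],[[0,0,0],0.4,1],[[0,0,0],0.3,1],[[0,0,0],0.1,1]]'

```text
t: 20.13
ee_pos: [561.6, -137.5, 199.2]
orientation: [2.507, 1.893, 0.001]
ft_force: [-1.6, -0.3, 3.1]
width: 20.0
grasp_force: 30.0
```

```bash
python3 -c "
from h import *
o,_,y=st()"
```

```text
t 20.13 q6 0.016 pos [ 561.63 -137.54  199.16] yaw 74.12 tilt [0.0009 0.0003] F [-1.62 -0.3   3.13] M [0.017 0.312 0.34 ] w 19.97 g 30.0
```

Call:
move_arm --steps '[[[0,0,0],0.3,1],[[0,0,0],0.3,1],[[0,0,0],0.3,1],[[0,0,0],0.1,1]]'

```text
t: 20.47
ee_pos: [561.5, -137.5, 199.1]
orientation: [2.587, 1.782, 0.001]
ft_force: [-1.4, -0.3, 5.1]
width: 19.8
grasp_force: 30.0
```

```bash
python3 -c "
from h import *
o,_,y=st()"
```

```text
t 20.47 q6 0.103 pos [ 561.5  -137.55  199.12] yaw 69.13 tilt [0.0006 0.0003] F [-1.36 -0.26  5.08] M [0.112 0.367 0.381] w 19.82 g 30.0
```

Call:
move_arm --steps '[[[0,0,0],0.2,1],[[0,0,0],0.2,1],[[0,0,0],0.2,1],[[0,0,0],0,1]]'

```text
t: 20.8
ee_pos: [561.5, -137.6, 199.1]
orientation: [2.634, 1.713, 0.001]
ft_force: [-1.5, 1.7, 3.7]
width: 19.5
grasp_force: 30.0
```

```bash
python3 -c "
from h import *
o,_,y=st()"
```

```text
t 20.8 q6 0.156 pos [ 561.48 -137.56  199.15] yaw 66.08 tilt [0.0005 0.0003] F [-1.52  1.74  3.74] M [0.372 0.381 0.358] w 19.5 g 30.0
```

Call:
move_arm --steps '[[[0,0,0],0.2,1],[[0,0,0],0.2,1],[[0,0,0],0.2,1],[[0,0,0],0,1]]'

```text
t: 21.13
ee_pos: [561.4, -137.5, 199.1]
orientation: [-2.677, -1.643, -0.001]
ft_force: [-2.7, 1.6, 5.0]
width: 20.0
grasp_force: 30.0
```

```bash
python3 -c "
from h import *
o,_,y=st()"
```

```text
t 21.13 q6 0.209 pos [ 561.42 -137.54  199.15] yaw 63.07 tilt [0.0004 0.0004] F [-2.69  1.59  5.04] M [0.293 0.416 0.357] w 20.05 g 30.0
```

Call:
move_arm --steps '[[[0,0,0],0.2,1],[[0,0,0],0.2,1],[[0,0,0],0.2,1],[[0,0,0],0,1]]'

```text
t: 21.47
ee_pos: [561.4, -137.5, 199.1]
orientation: [-2.719, -1.572, -0.001]
ft_force: [-1.8, 1.1, 5.8]
width: 19.7
grasp_force: 30.0
```

```bash
python3 -c "
from h import *
o,_,y=st()"
```

```text
t 21.47 q6 0.261 pos [ 561.37 -137.5   199.13] yaw 60.07 tilt [0.0003 0.0004] F [-1.83  1.15  5.82] M [0.287 0.44  0.346] w 19.66 g 30.0
```

Call:
move_arm --steps '[[[0,0,0],0.2,1],[[0,0,0],0.2,1],[[0,0,0],0.2,1],[[0,0,0],0,1]]'

```text
t: 21.8
ee_pos: [561.3, -137.5, 199.1]
orientation: [-2.76, -1.501, -0.001]
ft_force: [-2.4, 1.9, 6.1]
width: 20.0
grasp_force: 30.0
```

```bash
python3 -c "
from h import *
o,_,y=st()"
```

```text
t 21.8 q6 0.313 pos [ 561.33 -137.45  199.14] yaw 57.08 tilt [0.0002 0.0005] F [-2.4   1.91  6.15] M [0.403 0.456 0.363] w 19.99 g 30.0
```

Call:
move_arm --steps '[[[0,0,0],0.2,1],[[0,0,0],0.2,1],[[0,0,0],0.2,1],[[0,0,0],0,1]]'

```text
t: 22.13
ee_pos: [561.3, -137.4, 199.1]
orientation: [-2.798, -1.428, -0.0]
ft_force: [-2.2, 2.1, 4.8]
width: 19.8
grasp_force: 30.0
```

```bash
python3 -c "
from h import *
o,_,y=st()"
```

```text
t 22.13 q6 0.366 pos [ 561.27 -137.43  199.13] yaw 54.07 tilt [0.     0.0006] F [-2.19  2.13  4.76] M [0.42  0.519 0.361] w 19.78 g 30.0
```

Call:
move_arm --steps '[[[0,0,0],0.2,1],[[0,0,0],0.2,1],[[0,0,0],0.2,1],[[0,0,0],0,1]]'

```text
t: 22.47
ee_pos: [561.2, -137.4, 199.2]
orientation: [-2.834, -1.354, -0.0]
ft_force: [-1.9, 2.1, 6.1]
width: 20.0
grasp_force: 30.0
```

```bash
python3 -c "
from h import *
o,_,y=st()"
```

```text
t 22.47 q6 0.418 pos [ 561.23 -137.37  199.16] yaw 51.07 tilt [-0.      0.0007] F [-1.91  2.08  6.09] M [0.409 0.596 0.273] w 20.02 g 30.0
```

Call:
move_arm --steps '[[[0,0,0],0.2,1],[[0,0,0],0.2,1],[[0,0,0],0.2,1],[[0,0,0],0,1]]'

```text
t: 22.8
ee_pos: [561.2, -137.3, 199.2]
orientation: [-2.869, -1.279, -0.0]
ft_force: [-1.7, 1.9, 6.1]
width: 19.7
grasp_force: 30.0
```

```bash
python3 -c "
from h import *
o,_,y=st();w=cam('wrist');print(fit(w,124,[563,-136,y-180]))"
```

```text
t 22.8 q6 0.47 pos [ 561.19 -137.35  199.15] yaw 48.07 tilt [-0.0001  0.0008] F [-1.69  1.87  6.1 ] M [0.533 0.623 0.318] w 19.72 g 30.0
(array([ 563.83309209, -136.41698117, -130.69887933]), np.float64(541.8666666666668), np.float32(3999.0))
```

Call:
move_arm --steps '[[[0,0,0],0.2,1],[[0,0,0],0.2,1],[[0,0,0],0.2,1],[[0,0,0],0,1]]'

```text
t: 23.18
ee_pos: [561.1, -137.3, 199.1]
orientation: [-2.901, -1.204, -0.0]
ft_force: [-3.6, 2.2, 6.4]
width: 20.1
grasp_force: 30.0
```

```bash
python3 -c "
from h import *
o,_,y=st()"
```

```text
t 23.18 q6 0.523 pos [ 561.14 -137.3   199.13] yaw 45.07 tilt [-0.0002  0.0008] F [-3.64  2.16  6.43] M [0.517 0.575 0.288] w 20.1 g 30.0
```

Call:
move_arm --steps '[[[0,0,0],0.2,1],[[0,0,0],0.2,1],[[0,0,0],0.2,1],[[0,0,0],0,1]]'

```text
t: 23.52
ee_pos: [561.1, -137.3, 199.1]
orientation: [-2.931, -1.127, -0.0]
ft_force: [-2.9, 2.9, 6.3]
width: 19.5
grasp_force: 30.0
```

```bash
python3 -c "
from h import *
o,_,y=st()"
```

```text
t 23.52 q6 0.575 pos [ 561.11 -137.25  199.15] yaw 42.07 tilt [-0.0003  0.0009] F [-2.91  2.87  6.29] M [0.559 0.586 0.316] w 19.47 g 30.0
```

Call:
move_arm --steps '[[[0,0,0],0.2,1],[[0,0,0],0.2,1],[[0,0,0],0.2,1],[[0,0,0],0,1]]'

```text
t: 23.85
ee_pos: [561.1, -137.2, 199.1]
orientation: [-2.96, -1.05, 0.0]
ft_force: [-2.6, 1.6, 5.7]
width: 19.4
grasp_force: 30.0
```

```bash
python3 -c "
from h import *
o,_,y=st()"
```

```text
t 23.85 q6 0.627 pos [ 561.08 -137.21  199.14] yaw 39.07 tilt [-0.0004  0.001 ] F [-2.63  1.58  5.66] M [0.614 0.722 0.326] w 19.43 g 30.0
```

Call:
move_arm --steps '[[[0,0,0],0.2,1],[[0,0,0],0.2,1],[[0,0,0],0.2,1],[[0,0,0],0,1]]'

```text
t: 24.18
ee_pos: [561.0, -137.2, 199.1]
orientation: [-2.986, -0.972, 0.0]
ft_force: [-3.3, 3.1, 7.1]
width: 19.8
grasp_force: 30.0
```

```bash
python3 -c "
from h import *
o,_,y=st()"
```

```text
t 24.18 q6 0.68 pos [ 561.05 -137.17  199.11] yaw 36.07 tilt [-0.0005  0.0011] F [-3.3   3.14  7.15] M [0.576 0.675 0.341] w 19.78 g 30.0
```

Call:
move_arm --steps '[[[0,0,0],0.2,1],[[0,0,0],0.2,1],[[0,0,0],0.2,1],[[0,0,0],0,1]]'

```text
t: 24.52
ee_pos: [561.1, -137.2, 199.1]
orientation: [-3.01, -0.895, 0.0]
ft_force: [-3.1, 3.5, 6.8]
width: 20.3
grasp_force: 30.2
```

```bash
python3 -c "
from h import *
o,_,y=st();w=cam('wrist');print(fit(w,124,[563,-136,y-180]))"
```

```text
t 24.52 q6 0.731 pos [ 561.13 -137.16  199.13] yaw 33.13 tilt [-0.0003  0.0008] F [-3.08  3.55  6.81] M [0.745 0.612 0.701] w 20.34 g 30.2
(array([ 564.34435523, -136.15714379, -144.54679191]), np.float64(525.9254901960784), np.float32(4017.0))
```

Moment doubled to 0.70 N m at about 178° of turn, so the screw is at the end stop. Hold briefly, ease off 1°, open and retreat upward.

Call:
move_arm --steps '[[[0,0,0],0,1],[[0,0,0],0,1],[[0,0,0],0,1],[[0,0,0],-0.2,1],[[0,0,0],0,0.6],[[0,0,0],0,0.2],[[0,0,0],0,0],[[0,0,0],0,0],[[0,0,0],0,0],[[0,0,0],0,0],[[0,0,0],0,0]]'

```text
t: 25.48
ee_pos: [561.3, -137.8, 198.8]
orientation: [-3.003, -0.922, 0.0]
ft_force: [0.0, 0.0, -0.1]
width: 63.2
grasp_force: 0.0
```

```bash
python3 -c "
from h import *
o,_,y=st()"
```

```text
t 25.48 q6 0.714 pos [ 561.27 -137.77  198.83] yaw 34.14 tilt [-0.      0.0001] F [ 0.03  0.03 -0.11] M [-0.013  0.049 -0.001] w 63.21 g 0.0
```

Call:
move_arm --steps '[[[0,0,-0.2],0,0],[[0,0,-0.4],0,0],[[0,0,-0.6],0,0],[[0,0,-0.8],0,0],[[0,0,-0.8],0,0],[[0,0,-0.8],0,0],[[0,0,-0.6],0,0],[[0,0,-0.3],0,0],[[0,0,0],0,0],[[0,0,0],0,0]]'

```text
t: 26.32
ee_pos: [561.2, -137.7, 311.6]
orientation: [3.003, 0.922, 0.001]
ft_force: [0.0, 0.2, -0.3]
width: 87.8
grasp_force: 0.0
```

Run:
```python
from h import *
st();w=cam("wrist")
print(fit(w,124,[563,-136,-145]))
cv2.imwrite("pics/w9.png",w[0][:,:,::-1])
```

```text
t 26.32 q6 0.714 pos [ 561.2  -137.72  311.63] yaw 34.15 tilt [ 0.0006 -0.0001] F [ 0.01  0.18 -0.31] M [-0.04   0.008 -0.013] w 87.8 g 0.0
(array([ 567.66071575, -137.06395669, -151.44604307]), np.float64(3094.7607843137257), np.float32(1634.0))
```

View pics/w9.png

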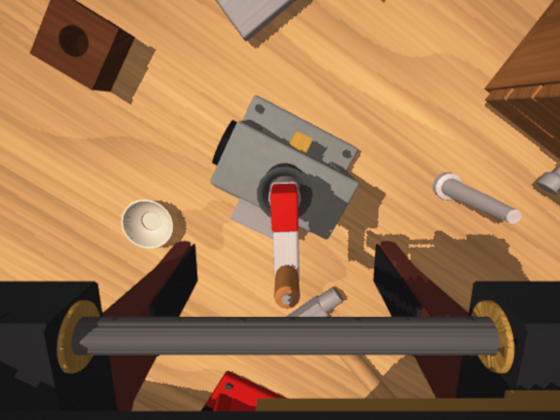

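The crank stands upright and seated in the grey mill's collar: hub at (285,205), knob at (286,290). The bystanders in view (bowl, mandrel, block) have not visibly moved. Handing in.

```bash
python3 -c "
from workcell import ctrl
print(ctrl.close_job())"
```

```text
the job is handed in; nothing more can be done
None
```

The job is handed in after about 26 s of robot time: the crank is seated on the grey mill's screw, wound clockwise until the torque doubled at about 178° of turn (the end stop), and released. Hand-in returned no verdict.

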